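Back off a knurled lock wheel and free a valve body

TASK

Free the gearbox valve body from its holding strap, without gripping or lifting anything. First, with a fingertip on the rim of the knurled lock wheel, roll it counter-clockwise (seen from above) until its white line comes round to the white line of the index block for the second time, and stop it there. Then, with the wheel left there, push the strap by its upright lug towards the wheel until it is fully back; leave the valve body and all the other things where they are.

Things in the scene. Friction and masses are not known exactly. Their poses are not given: they have to be found in the camera images.
- fixture: steel holding fixture on the bench: a dark plate 230 mm (x) by 370 mm (y), 12 mm thick (it spans y -205 to +165 mm of its origin), that carries the strap and the lock wheel and never moves in a run. Origin on the bench top; its y axis runs along the strap from the valve body to the wheel, z up.
- wheel (a joint): lock wheel's angle, rad; grows as it is loosened (counter-clockwise from above). At 0, 6.283, 12.566 its white line points to the index block. Starts at 0.4 to 1.6: the line is already a little past the index. Friction of 0.06 N m holds it where it is left; a fingertip pressed on the top of the rim with 5 N or more and moved round in a circle carries it along, with some slip.
- wheel_top (a point): centre of the lock wheel's top, 77 mm above the bench, at (0, 80) mm of the fixture. Solid dark steel disc 92 mm across, 22 mm thick, knurled rim (36 upright ribs 2 mm proud); top flat but for a nut 20 mm across and fixed stud in the middle, up to 90 mm above the bench. A white line runs from the nut out along this point's +x and down the rim; at joint 0 this is the fixture's +x.
- index (a point): top of the index block, a small steel block (16 x 22 mm) with a white line on top, standing beside the wheel on the fixture's +x side, 68 mm from the wheel's axis; 48 mm above the bench, lower than the wheel.
- strap (a joint): slide of the strap along the fixture's +y, m: 0 = its toe lies 25 mm over the valve body (start), 0.045 = fully back at its stop. About 3 N moves it; it stays where it is left. A slotted flat steel bar 40 mm wide, 225 mm long, top 52 mm above the bench, that passes under the wheel.
- lug (a point): top middle of the lug's face that looks away from the wheel (fixture's -y), 92 mm above the bench; moves with the strap. The lug is a steel plate 40 mm wide, 10 mm thick, up from the strap's top (52 mm); this face starts 121 mm from the wheel's axis. On this side nothing within 55 mm of the strap's centre line is higher than 52 mm above the bench.
- valve_body: gearbox valve body, an aluminium casting 200 (x) x 140 (y) x 30 mm with black solenoids, an amber and a green cap (up to 57 mm above its underside), loose on the fixture plate, one long edge under the strap's toe; origin: centre of its underside
- socket: short steel socket, 26 mm across, 30 mm high, standing on the fixture plate; origin: centre of its underside
- bolt: dark-headed bolt standing on its head on the fixture plate, head 20 mm across, 38 mm high; origin: centre of its underside
- wrench: open-ended wrench lying on the bench; origin: its underside
- screwdriver: screwdriver lying on the bench; origin: its underside
- spray_can: blue spray can, 60 mm across, 180 mm high; origin: centre of its underside
- fluid_bottle: grey bottle, 70 mm across, 190 mm high; origin: centre of its underside
- parts_dish: steel dish, 120 mm across, 35 mm high; origin: centre of its underside
- knife: blue utility knife lying on the bench, 160 mm long, 14 mm high; origin: under its handle
Things that resemble listed ones, but are neither listed nor needed, are in the scene too. There is more than one size of the valve_body; the job needs the largest.

How it is judged:
By the outcome, as a careful person would: the job done as asked, in the order asked, and still so for the second after the job is handed in, with the robot touching nothing.
It also fails if it takes over 67 s, if anything falls off the work surface, if the arm or the gripper's body presses on something with over 40 N, if the wrist force passes 120 N, or if a joint passes its speed limit or range.

ROBOT

A 6-joint arm with a two-finger parallel gripper is mounted at the origin on the work surface. World frame = base frame: x ahead of the robot, y to its left, z up, the work surface at z = 0. Lengths are in m, angles in degrees, forces in N, time in s.
With the tool pointing down it reaches from about 0.375 to 0.9 m from the base axis. Payload 3.1 kg.
Tool frame: the origin (TCP) lies where the fingers leave the gripper's body, on its centre line; the fingertips stand bot.tips_ahead ahead of it and the grasp point (between the pads) lies 51 mm ahead of it (bot.tips_ahead is the distance from the TCP to the fingertips, in m); z points along the fingers, x is the direction in which the jaws open and shut, and the axes are right-handed (so a half turn about z gives the same grasp; the last joint's range is limited). The gripper opens to 87 mm and grips with 3 to 60 N. Pads are 19 mm wide; open, the fingers measure 117 mm over their backs; the gripper's body (75 mm by 190 mm) begins 51 mm behind the grasp point.
Start: joints at [66.091, 30.224, 82.088, -0, 67.689, -10.227], TCP at [0.148, 0.607, 0.292] pointing down, gripper open.
Joint ranges: [-176.69, 176.69], [-43.24, 126.21], [12.49, 139.97], [-82, 262], [0, 151.66], [-163.58, 163.58]. Speed limits (degrees/s): [159.86, 159.86, 180, 180, 180, 180].

INTERFACE

Orientations are given as a 3x3 rotation matrix whose columns are the frame's x, y, z axes.
In Python, from rig import bot, vision, nets gives the robot as it stands.
- The arm moves only by the tool play_rows, never from a script. Its argument "series" is a list of rows, each an object of numbers: "tx", "ty", "tz": the shift along the world's x, y, z as a fraction of full scale; "turn": the turn about the world's z as a fraction of full scale. A call has 1 to 10 rows; each row shifts and turns the commanded pose from where the row before left it; what a row does not reach is not made up. Full scale, the value 1, is 0.8 m for a shift and 60 degrees for a turn. A row lasts 1/10 s, in which the tool goes at most 50 mm and 8.59 degrees, less where a joint would pass 70% of its speed; a pose out of reach is approached as far as the arm can. A call with a number of a shift or a turn outside -1 to 1 is refused whole. A call with a gripper value outside its range is refused whole. "gripper" is the opening, from 0 (shut) to 1 (fully open), set as the call begins (left out, the last holds). The fingers move at their own pace and stop on an object; the grip force is fixed at half the most. Time passes only in rows, so rows that do not move let the fingers close. It gives the time, the measured TCP pose, the force and the opening at its end, in the units of the state.
- bot.read_state(): the state, without advancing time (a new reading comes with each control period).
- vision.capture(name): name is "scene" or "side" or "wrist"; returns a dict with "pixels" (400x640x3 uint8, blue, green, red), "fx", "fy", "cx", "cy" (pixels), "D" ([k1, k2, p1, p2, k3] as OpenCV has them; the pictures are not rectified), "extrinsics" (4x4, takes a point from camera to world coordinates). Camera axes: x right, y down, z forward; pixel columns grow to the right and rows downward; lengths in m; the calibration is good to about 2 mm. A picture is of the moment at which its call begins. There is no depth.
- bot.hand_in(): hands the job in, once; it reports no verdict.
Trained networks look in a picture, given as the dict that the camera call returned (one of the last four; its "shot" number tells which), for a name from the list of things; names that differ only in an ending like _2 or _b are one class to them, and where a whole thing is asked for, a point or a joint stands for the part that bears it (a point fixed in the world has none). Each returns a list of dicts, best first, with "confidence" (0 to 1); they miss things now and then, are a little off and sometimes report something else, mostly with a low value. They report only what shows in the picture. A call takes as long as a camera call. They do not tell look-alikes from the thing itself.
- nets.look_for(picture, query): "at" ([column, row] as shares, 0 to 1, of the picture: columns of its width, rows of its height, amid what is visible of it).
- nets.masks_of(picture, query): "region" (400x640 bool, what is visible of it) and "at" ([column, row] as shares, 0 to 1, of the picture: columns of its width, rows of its height, amid what is visible of it).
The state is a dict: "time_s": time; "joint_positions": joint angles; "qvel": joint speeds; "tau": joint torques, N m; "position": TCP position; "tcp_rot": TCP orientation; "force": force on the tool from outside, world axes, zero at the start; "moment": the same for the moment, N m; "opening": opening from 0.0 (shut) to 1.0 (fully open).
Only numpy, scipy, OpenCV 4.12 (cv2) and the standard library are available. Lean on these libraries where they do the work, as an engineer would, in place of code of your own. Each camera call takes 0.05 s, during which the arm holds its last target.

## Working session

There is one attempt and no reset: what is moved stays moved. The work goes in short steps, Python scripts to look and compute and a tool call to move; the robot and the scene stay as the last step left them, time stands still between calls to the robot, and variables do not carry over. Pictures are saved under pics/ and viewed, and the job is handed in when it is done.

Besides the shell and the picture viewer there is one more tool, called after "Call:" by a JSON object that holds its "name" and its "arguments", one argument or row to a line. play_rows: Moves the arm, as the interface text tells. Shift numbers are shares of 0.8 m and turn numbers shares of 60 degrees, none past 1 either way. Its arguments: {"type":"object","properties":{"series":{"type":"array"},"gripper":{"type":"number"}},"required":["series"]}

```bash
ls; mkdir -p pics; python3 - <<'E'
from rig import bot,vision,nets
import cv2
print(bot.read_state(), bot.tips_ahead)
for n in ("scene","side","wrist"):
    p=vision.capture(n); cv2.imwrite(f"pics/{n}0.png",p["pixels"])
    print(n,p["fx"],p["cx"],p["D"],p["extrinsics"])
    if n!="wrist":
      for q in ("wheel","index","lug","valve_body"):
        print(q,[(round(d["confidence"],2),round(d["at"][0]*640),round(d["at"][1]*400)) for d in nets.look_for(p,q)])
E
```

```text
pics
{'time_s': 0.0, 'joint_positions': array([ 6.60894424e+01,  3.02815489e+01,  8.21572531e+01, -2.07398071e-03,
        6.76872324e+01, -1.02275107e+01]), 'qvel': array([ 0.01207218,  0.02818546,  0.05213754, -0.06810814,  0.019886  ,
        0.00677069]), 'tau': array([ 8.19181842e-04, -4.40046608e+01, -1.76593727e+01,  6.35140669e-02,
        5.82178950e-02, -1.37995485e-04]), 'position': array([0.14758502, 0.60672386, 0.29123895]), 'tcp_rot': array([[ 2.36536343e-01,  9.71622261e-01, -8.60952603e-04],
       [ 9.71620217e-01, -2.36537639e-01, -2.02450577e-03],
       [-2.17070257e-03, -3.57649764e-04, -9.99997580e-01]]), 'force': array([ 1.18117472,  0.1108484 , -0.43951262]), 'moment': array([-0.00618983, -0.0433751 , -0.00856004]), 'opening': 1.001328187795296} 0.0697
scene 361.27525877009174 320.49014560492395 [-0.08163367  0.          0.          0.          0.        ] [[-1.07876184e-01  8.09087615e-01 -5.77702311e-01  9.99643070e-01]
 [ 9.94163978e-01  8.72995823e-02 -6.33779800e-02  7.39270433e-02]
 [-8.45168257e-04 -5.81167802e-01 -8.13783308e-01  8.63695699e-01]
 [ 0.0
[... 332 characters left out ...]
5  1.06028861]
 [ 0.59783031  0.50262801 -0.62447097  0.76440524]
 [-0.00533255 -0.77649782 -0.63009737  0.87004746]
 [ 0.          0.          0.          1.        ]]
wheel [(0.88, 319, 231)]
index [(0.65, 312, 238), (0.28, 389, 330)]
lug [(0.87, 309, 215)]
valve_body [(0.92, 327, 150), (0.88, 288, 195), (0.61, 421, 229)]
wrist 315.44757339803107 319.11107631573213 [-0.03609503  0.          0.          0.          0.        ] [[ 2.36189456e-01  9.30334561e-01  2.80521202e-01  6.96955992e-02]
 [ 9.71706775e-01 -2.25926503e-01 -6.88705896e-02  6.25724024e-01]
 [-6.95515398e-04  2.88850860e-01 -9.57373854e-01  3.83972986e-01]
 [ 0.00000000e+00  0.00000000e+00  0.00000000e+00  1.00000000e+00]]
```

View pics/scene0.png

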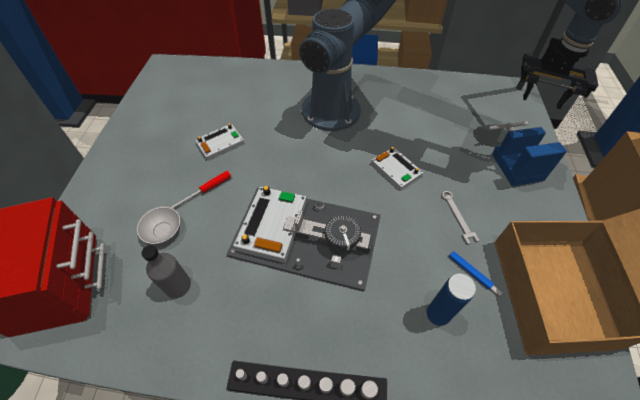

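View pics/side0.png

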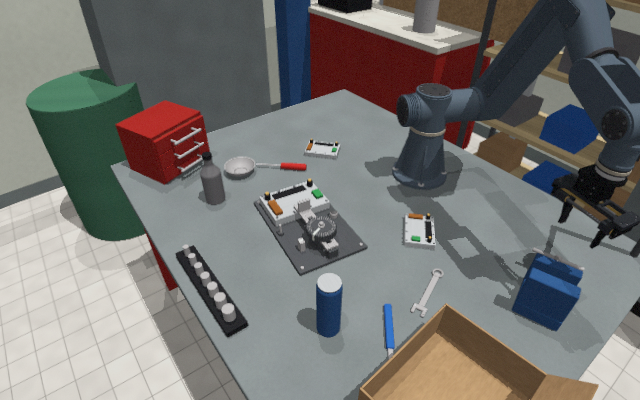

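```bash
python3 - <<'E'
import cv2
a=cv2.imread("pics/scene0.png")[180:290,230:390]; cv2.imwrite("pics/s0c.png",cv2.resize(a,(800,550),interpolation=cv2.INTER_CUBIC))
a=cv2.imread("pics/side0.png")[160:280,240:400]; cv2.imwrite("pics/d0c.png",cv2.resize(a,(800,600),interpolation=cv2.INTER_CUBIC))
E
```

```text
(no output)
```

View pics/s0c.png

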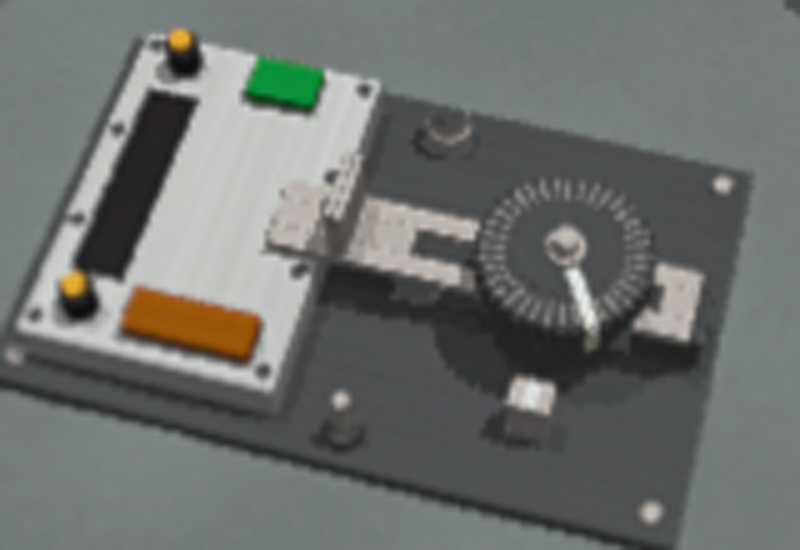

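View pics/d0c.png

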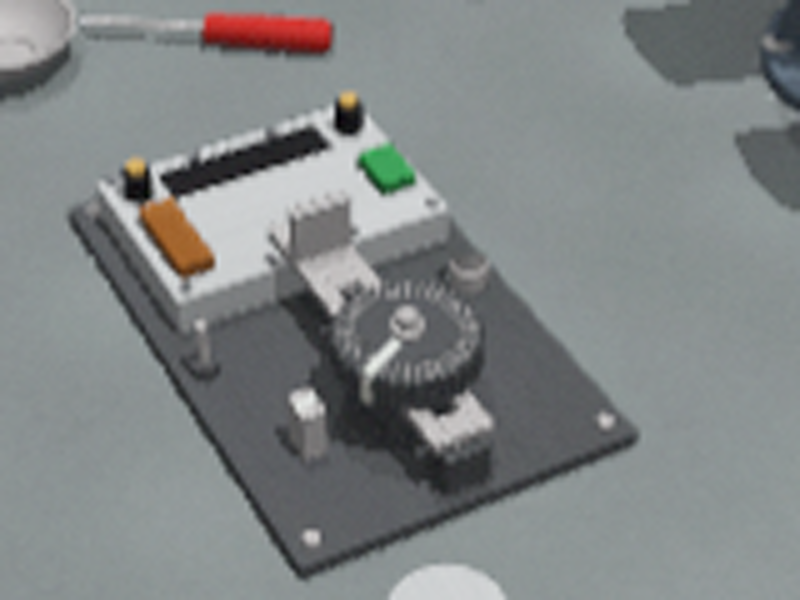

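The scene shows the fixture with its large valve body at about (267,227), the wheel at (343,228), the index block at (336,258) and the lug at about (298,219). The other boards, at (220,140) and (398,167), are smaller look-alikes. I'll fit the fixture pose from both views.

```bash
cat > h.py <<'E'
import numpy as np, cv2
from scipy.optimize import least_squares
def proj(p,P):
    T=np.linalg.inv(p["extrinsics"]); K=np.array([[p["fx"],0,p["cx"]],[0,p["fy"],p["cy"]],[0,0,1]])
    return cv2.projectPoints(np.atleast_2d(P).astype(float),cv2.Rodrigues(T[:3,:3])[0],T[:3,3],K,np.array(p["D"],float))[0][:,0]
def F2W(s,P):
    x,y,a=s; P=np.atleast_2d(P); c,n=np.cos(a),np.sin(a)
    return np.c_[x+c*P[:,0]-n*P[:,1], y+n*P[:,0]+c*P[:,1], P[:,2]]
E
python3 - <<'E'
from h import *
from rig import vision
cams={n:vision.capture(n) for n in("scene","side")}
A=np.array([[0,.08,.09],[.068,.08,.048],[-.115,.165,.012],[.115,.165,.012]])
obs={"scene":np.array([[343,228],[336,258.4],[380.4,214.4],[366,289.6]]),"side":np.array([[321.2,224],[301.6,240.4],[367.2,246.6],[300.4,275.4]])}
for names in (["scene"],["side"],["scene","side"]):
    f=lambda s:np.concatenate([(proj(cams[n],F2W(s,A))-obs[n]).ravel() for n in names])
    r=least_squares(f,[.55,.1,-.2]); print(names,r.x,np.degrees(r.x[2]),r.fun.round(1))
s=r.x
print("wheel",F2W(s,[0,.08,.077]),"lug",F2W(s,[0,-.041,.092]))
print(proj(cams["scene"],F2W(s,[0,-.041,.092])),proj(cams["side"],F2W(s,[0,-.041,.092])))
# line angle
for n,px in (("scene",(347.4,245)),("side",(313.2,234.5))):
    th=np.radians(np.arange(-20,110,5)); L=np.c_[.044*np.cos(th),.08+.044*np.sin(th),0*th+.077]
    d=np.hypot(*(proj(cams[n],F2W(s,L))-px).T); print(n,np.degrees(th[d.argmin()]),d.min())
E
```

```text
['scene'] [ 0.52409914  0.00080161 -0.14379139] -8.238639918003642 [ 0.3 -0.6  0.6  0.6 -0.2 -0.4 -0.7  0.3]
['side'] [ 0.52675251  0.00132623 -0.14040705] -8.044731621289719 [ 0.  -0.5 -0.5  1.1  0.6 -0.1 -0.1 -0.6]
['scene', 'side'] [ 0.52514245  0.00080523 -0.14263774] -8.172540310551462 [ 0.3 -0.2  0.6  0.9 -0.3 -0.2 -0.6  0.7  0.3 -0.8 -0.2  0.8  0.8 -0.3
  0.1 -1. ]
wheel [[0.53651482 0.07999279 0.077     ]] lug [[ 0.51931411 -0.0397784   0.092     ]]
[[296.52735214 217.14385541]] [[302.86504537 200.16552562]]
scene 25.0 0.8289363927508011
side 25.0 0.632507597803669
```

Call:
{"name": "play_rows", "arguments": {
  "series": [
    {"tx": 0.036,"ty": -0.047,"turn": 0.01},
    {"tx": 0.036,"ty": -0.047,"turn": 0.01},
    {"tx": 0.036,"ty": -0.047,"turn": 0.01},
    {"tx": 0.036,"ty": -0.047,"turn": 0.01},
    {"tx": 0.036,"ty": -0.047,"turn": 0.01},
    {"tx": 0.036,"ty": -0.047,"turn": 0.01},
    {"tx": 0.036,"ty": -0.047,"turn": 0.01},
    {"tx": 0.036,"ty": -0.047,"turn": 0.01},
    {"tx": 0.036,"ty": -0.047,"turn": 0.01},
    {"tx": 0.036,"ty": -0.047,"turn": 0.002}
  ],
  "gripper": 0
}}

```text
invalid input
```

Call:
{"name": "play_rows", "arguments": {
  "series": [
    {"tx": 0.036,"ty": -0.047,"tz": 0,"turn": 0.01},
    {"tx": 0.036,"ty": -0.047,"tz": 0,"turn": 0.01}
  ],
  "gripper": 0.0
}}

```text
time_s: 0.85
position: [0.2053, 0.5319, 0.2922]
tcp_rot: [[0.213, 0.977, 0.001], [0.977, -0.213, 0.001], [0.001, 0.001, -1.0]]
force: [0.2, -0.5, -0.3]
opening: 0.895
```

Call:
{"name": "play_rows", "arguments": {
  "series": [
    {"tx": 0.038,"ty": -0.047,"tz": 0,"turn": 0.01},
    {"tx": 0.038,"ty": -0.047,"tz": 0,"turn": 0.01},
    {"tx": 0.038,"ty": -0.047,"tz": 0,"turn": 0.01},
    {"tx": 0.038,"ty": -0.047,"tz": 0,"turn": 0.01},
    {"tx": 0.038,"ty": -0.047,"tz": 0,"turn": 0.01},
    {"tx": 0.038,"ty": -0.047,"tz": 0,"turn": 0.01},
    {"tx": 0.038,"ty": -0.047,"tz": 0,"turn": 0.008},
    {"tx": 0.038,"ty": -0.047,"tz": 0,"turn": 0},
    {"tx": 0.038,"ty": -0.047,"tz": 0,"turn": 0},
    {"tx": 0.038,"ty": -0.047,"tz": -0.01,"turn": 0}
  ],
  "gripper": 0.0
}}

```text
time_s: 1.85
position: [0.5112, 0.1544, 0.2854]
tcp_rot: [[0.146, 0.989, 0.003], [0.989, -0.146, 0.0], [0.001, 0.003, -1.0]]
force: [1.3, 1.1, 0.4]
opening: 0.03
```

Call:
{"name": "play_rows", "arguments": {
  "series": [
    {"tx": 0.038,"ty": -0.047,"tz": -0.01,"turn": 0},
    {"tx": 0.038,"ty": -0.047,"tz": -0.01,"turn": 0},
    {"tx": 0,"ty": 0,"tz": -0.05,"turn": 0},
    {"tx": 0,"ty": 0,"tz": 0,"turn": 0}
  ],
  "gripper": 0.0
}}

```text
time_s: 2.25
position: [0.5681, 0.0793, 0.2241]
tcp_rot: [[0.149, 0.989, -0.01], [0.989, -0.149, 0.001], [-0.001, -0.01, -1.0]]
force: [-1.9, 0.6, -1.4]
opening: 0.008
```

```bash
python3 - <<'E'
from h import *
from rig import vision,bot,nets
p=vision.capture("wrist"); cv2.imwrite("pics/w1.png",p["pixels"])
st=bot.read_state();print(st["position"],st["tcp_rot"],st["opening"])
s=[.52514,.000805,-.14264]
for q in ([0,.08,.09],[.068,.08,.048],[-.115,.165,.012],[.115,.165,.012]): print(proj(p,F2W(s,q)))
E
```

```text
[0.56845581 0.0803584  0.2260743 ] [[ 1.47464433e-01  9.89041881e-01 -7.09920201e-03]
 [ 9.89067263e-01 -1.47463791e-01  6.16679918e-04]
 [-4.36952973e-04 -7.11252666e-03 -9.99974610e-01]] 0.006447953253651949
[[314.47597063 175.7133628 ]]
[[315.98132022 238.67575322]]
[[411.1433654   28.69986831]]
[[395.85565817 265.17226891]]
```

View pics/w1.png

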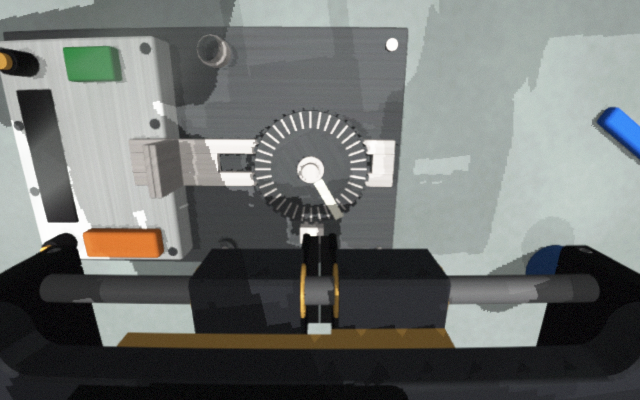

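```bash
python3 - <<'E'
from h import *
from rig import vision,bot
p=vision.capture("wrist");p=vision.capture("wrist"); cv2.imwrite("pics/w2.png",cv2.resize(p["pixels"][80:270,180:430],(800,608)[:2] if 0 else (780,593)))
cv2.imwrite("pics/w2full.png",p["pixels"])
np.savez("w2.npz",**{k:np.array(p[k]) for k in("fx","fy","cx","cy","D","extrinsics")})
st=bot.read_state();print(st["position"],st["time_s"])
s=[.52514,.000805,-.14264]
for q in ([0,.08,.09],[.068,.08,.048],[-.115,.165,.012],[.115,.165,.012]): print(proj(p,F2W(s,q)))
E
```

```text
[0.57000797 0.08143874 0.22896578] 2.4
[[312.06310356 172.20058295]]
[[313.79884305 234.78863662]]
[[408.70942338  26.72570064]]
[[393.03002144 261.44470996]]
```

View pics/w2.png

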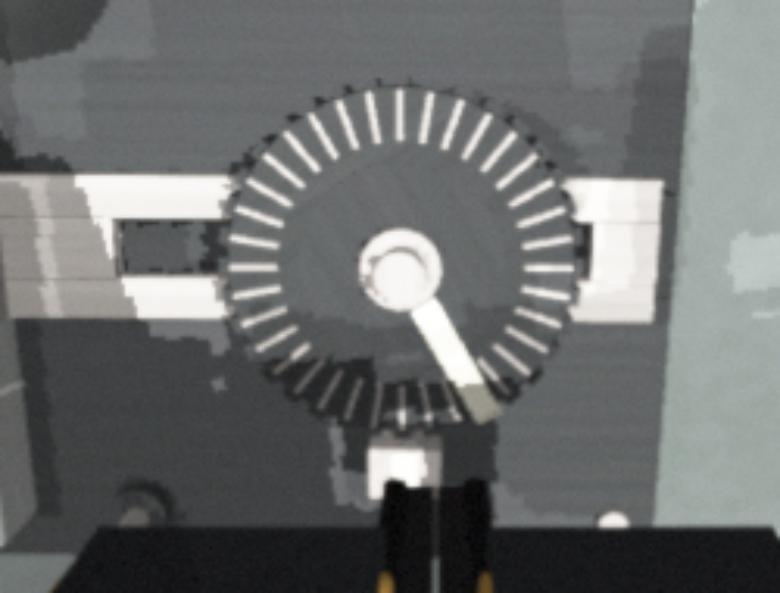

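Call:
{"name": "play_rows", "arguments": {
  "series": [
    {"tx": -0.004,"ty": -0.004,"tz": -0.04,"turn": 0},
    {"tx": 0,"ty": 0,"tz": -0.03,"turn": 0},
    {"tx": 0,"ty": 0,"tz": -0.02,"turn": 0},
    {"tx": 0,"ty": 0,"tz": -0.005,"turn": 0},
    {"tx": 0,"ty": 0,"tz": 0,"turn": 0},
    {"tx": 0,"ty": 0,"tz": 0,"turn": 0}
  ],
  "gripper": 0.0
}}

```text
time_s: 3.0
position: [0.5679, 0.0782, 0.154]
tcp_rot: [[0.145, 0.989, 0.003], [0.989, -0.145, -0.0], [0.0, 0.003, -1.0]]
force: [0.1, -0.1, -0.1]
opening: 0.004
```

```bash
python3 - <<'E'
from h import *
from rig import vision,bot
p=vision.capture("wrist"); cv2.imwrite("pics/w3.png",cv2.resize(p["pixels"][60:310,160:480],(768,600)))
q=vision.capture("side");cv2.imwrite("pics/d3.png",cv2.resize(q["pixels"][160:280,240:400],(800,600)))
st=bot.read_state();print(st["position"],st["force"],st["time_s"])
s=[.52514,.000805,-.14264]
tip=st["position"]+st["tcp_rot"][:,2]*bot.tips_ahead; print(tip,proj(q,tip),proj(p,tip),proj(p,F2W(s,[0,.08,.09])))
E
```

```text
[0.56780505 0.07791734 0.15377523] [ 0.20888937  1.17780446 -0.70939426] 3.1
[0.56801114 0.07790425 0.08407554] [[312.50201583 228.64046531]] [[319.57015664 252.54418288]] [[314.78531537 202.58712475]]
```

View pics/w3.png

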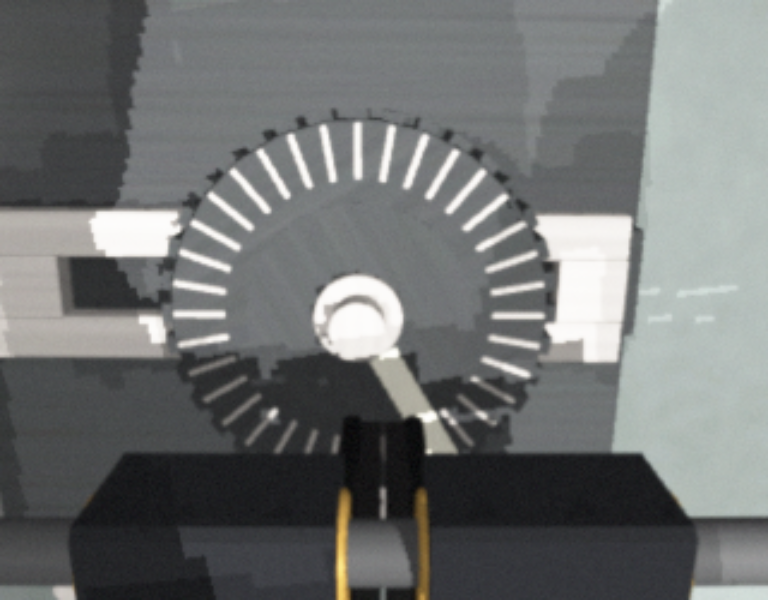

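View pics/d3.png

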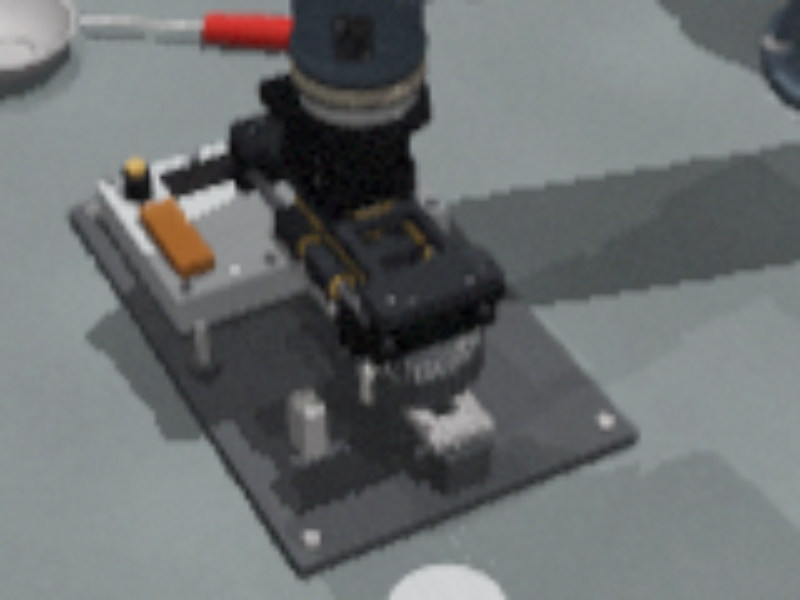

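Call:
{"name": "play_rows", "arguments": {
  "series": [
    {"tx": 0,"ty": 0,"tz": -0.005,"turn": 0},
    {"tx": 0,"ty": 0,"tz": -0.003,"turn": 0},
    {"tx": 0,"ty": 0,"tz": -0.001,"turn": 0},
    {"tx": 0,"ty": 0,"tz": 0,"turn": 0}
  ],
  "gripper": 0.0
}}

```text
time_s: 3.5
position: [0.5674, 0.0776, 0.147]
tcp_rot: [[0.146, 0.989, 0.001], [0.989, -0.146, -0.0], [0.0, 0.001, -1.0]]
force: [-3.0, 0.3, 12.9]
opening: 0.004
```

Call:
{"name": "play_rows", "arguments": {
  "series": [
    {"tx": -0.0007,"ty": 0.0076,"tz": 0,"turn": 0},
    {"tx": -0.002,"ty": 0.0074,"tz": 0,"turn": 0},
    {"tx": -0.0032,"ty": 0.0069,"tz": 0,"turn": 0},
    {"tx": -0.0044,"ty": 0.0062,"tz": 0,"turn": 0},
    {"tx": -0.0054,"ty": 0.0054,"tz": 0,"turn": 0}
  ],
  "gripper": 0.0
}}

```text
time_s: 4.0
position: [0.5569, 0.1036, 0.1471]
tcp_rot: [[0.145, 0.989, 0.007], [0.989, -0.145, -0.002], [-0.001, 0.007, -1.0]]
force: [1.5, -3.0, 9.5]
opening: 0.004
```

```bash
python3 - <<'E'
from h import *
from rig import vision,bot
p=vision.capture("wrist"); cv2.imwrite("pics/w4.png",cv2.resize(p["pixels"][60:310,160:480],(768,600)))
st=bot.read_state();print(st["position"],st["force"],st["time_s"])
E
```

```text
[0.5560341  0.10432192 0.14705072] [ 0.59220924 -2.22988996  8.48395887] 4.05
```

View pics/w4.png

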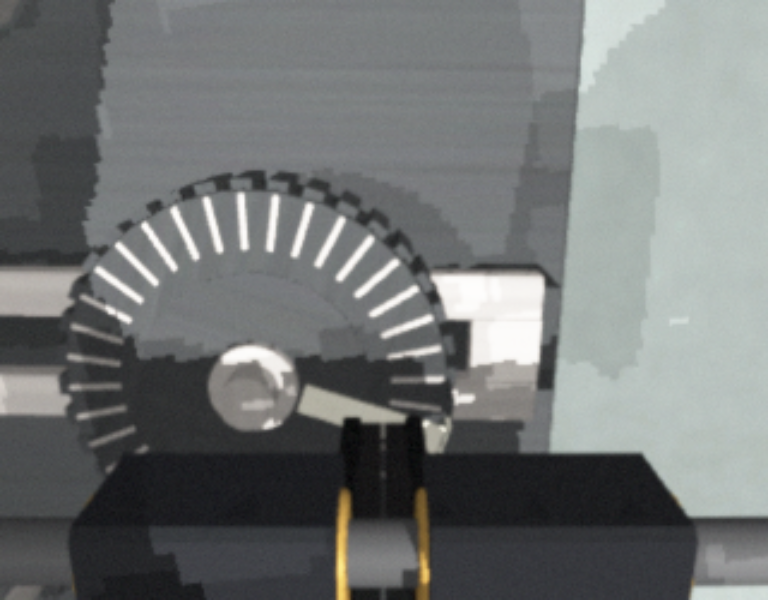

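It carries, and the line is now at about 75°. Continuing the roll.

Call:
{"name": "play_rows", "arguments": {
  "series": [
    {"tx": -0.0062,"ty": 0.0044,"tz": -0.0003,"turn": 0},
    {"tx": -0.0069,"ty": 0.0032,"tz": 0,"turn": 0},
    {"tx": -0.0074,"ty": 0.002,"tz": 0,"turn": 0},
    {"tx": -0.0076,"ty": 0.0007,"tz": 0,"turn": 0},
    {"tx": -0.0076,"ty": -0.0007,"tz": 0,"turn": 0},
    {"tx": -0.0074,"ty": -0.002,"tz": 0,"turn": 0},
    {"tx": -0.0069,"ty": -0.0032,"tz": 0,"turn": 0},
    {"tx": -0.0062,"ty": -0.0044,"tz": 0,"turn": 0},
    {"tx": -0.0054,"ty": -0.0054,"tz": 0,"turn": 0}
  ],
  "gripper": 0.0
}}

```text
time_s: 4.95
position: [0.5085, 0.1002, 0.147]
tcp_rot: [[0.146, 0.989, 0.01], [0.989, -0.146, 0.0], [0.002, 0.009, -1.0]]
force: [2.9, 1.8, 11.1]
opening: 0.003
```

Call:
{"name": "play_rows", "arguments": {
  "series": [
    {"tx": -0.0044,"ty": -0.0062,"tz": 0,"turn": 0},
    {"tx": -0.0032,"ty": -0.0069,"tz": 0,"turn": 0},
    {"tx": -0.002,"ty": -0.0074,"tz": 0,"turn": 0},
    {"tx": -0.0007,"ty": -0.0076,"tz": 0,"turn": 0},
    {"tx": 0.0007,"ty": -0.0076,"tz": 0,"turn": 0},
    {"tx": 0.002,"ty": -0.0074,"tz": 0,"turn": 0},
    {"tx": 0.0032,"ty": -0.0069,"tz": 0,"turn": 0},
    {"tx": 0.0044,"ty": -0.0062,"tz": 0,"turn": 0},
    {"tx": 0.0054,"ty": -0.0054,"tz": 0,"turn": 0}
  ],
  "gripper": 0.0
}}

```text
time_s: 5.85
position: [0.5105, 0.0511, 0.147]
tcp_rot: [[0.147, 0.989, 0.003], [0.989, -0.147, 0.001], [0.001, 0.003, -1.0]]
force: [-2.4, 2.5, 17.0]
opening: 0.004
```

Call:
{"name": "play_rows", "arguments": {
  "series": [
    {"tx": 0.0062,"ty": -0.0044,"tz": 0,"turn": 0},
    {"tx": 0.0069,"ty": -0.0032,"tz": 0,"turn": 0},
    {"tx": 0.0074,"ty": -0.002,"tz": 0,"turn": 0},
    {"tx": 0.0076,"ty": -0.0007,"tz": 0,"turn": 0},
    {"tx": 0.0076,"ty": 0.0007,"tz": 0,"turn": 0},
    {"tx": 0.0074,"ty": 0.002,"tz": 0,"turn": 0},
    {"tx": 0.0069,"ty": 0.0032,"tz": 0,"turn": 0},
    {"tx": 0.0062,"ty": 0.0044,"tz": 0,"turn": 0},
    {"tx": 0.0054,"ty": 0.0054,"tz": 0,"turn": 0}
  ],
  "gripper": 0.0
}}

```text
time_s: 6.75
position: [0.5598, 0.0543, 0.147]
tcp_rot: [[0.145, 0.989, 0.003], [0.989, -0.145, -0.002], [-0.001, 0.003, -1.0]]
force: [-2.7, -2.0, 14.1]
opening: 0.006
```

Call:
{"name": "play_rows", "arguments": {
  "series": [
    {"tx": 0.0044,"ty": 0.0062,"tz": 0,"turn": 0},
    {"tx": 0.0032,"ty": 0.0069,"tz": 0,"turn": 0},
    {"tx": 0.002,"ty": 0.0074,"tz": 0,"turn": 0},
    {"tx": 0.0007,"ty": 0.0076,"tz": 0,"turn": 0}
  ],
  "gripper": 0.0
}}

```text
time_s: 7.15
position: [0.5688, 0.0767, 0.147]
tcp_rot: [[0.145, 0.989, 0.005], [0.989, -0.145, -0.002], [-0.001, 0.005, -1.0]]
force: [-1.3, -3.5, 12.6]
opening: 0.005
```

```bash
python3 - <<'E'
from h import *
from rig import vision,bot
p=vision.capture("wrist"); cv2.imwrite("pics/w5.png",cv2.resize(p["pixels"][60:310,160:480],(768,600)))
st=bot.read_state();print(st["position"],st["force"],st["time_s"])
E
```

```text
[0.56879168 0.07762533 0.14703207] [-0.98732852 -1.13427916 12.1153879 ] 7.2
```

View pics/w5.png

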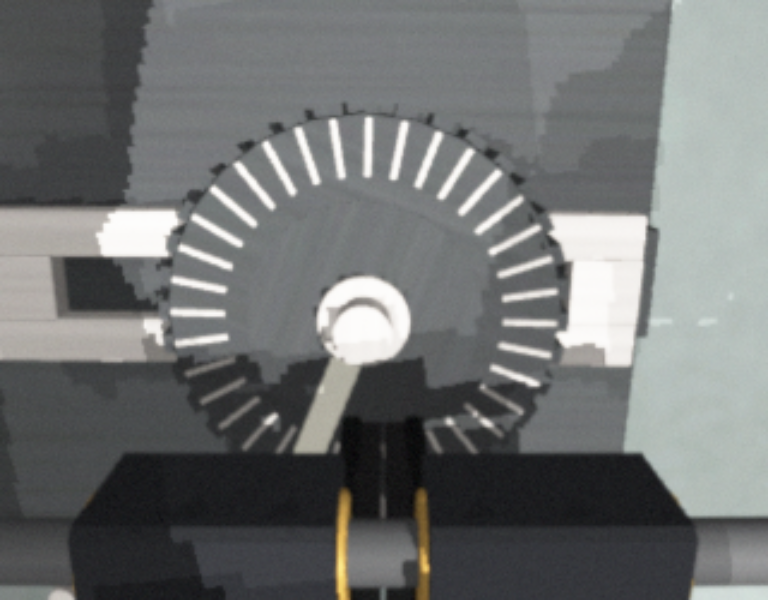

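One full circle has brought the line to about −25° (335°), so it slips about 14%. The next circle is the same.

Call:
{"name": "play_rows", "arguments": {
  "series": [
    {"tx": -0.0007,"ty": 0.0076,"tz": 0,"turn": 0},
    {"tx": -0.002,"ty": 0.0074,"tz": 0,"turn": 0},
    {"tx": -0.0032,"ty": 0.0069,"tz": 0,"turn": 0},
    {"tx": -0.0044,"ty": 0.0062,"tz": 0,"turn": 0},
    {"tx": -0.0054,"ty": 0.0054,"tz": 0,"turn": 0},
    {"tx": -0.0062,"ty": 0.0044,"tz": 0,"turn": 0},
    {"tx": -0.0069,"ty": 0.0032,"tz": 0,"turn": 0},
    {"tx": -0.0074,"ty": 0.002,"tz": 0,"turn": 0},
    {"tx": -0.0076,"ty": 0.0007,"tz": 0,"turn": 0}
  ],
  "gripper": 0.0
}}

```text
time_s: 8.1
position: [0.5355, 0.1123, 0.1471]
tcp_rot: [[0.146, 0.989, 0.01], [0.989, -0.146, -0.001], [0.001, 0.01, -1.0]]
force: [2.4, -1.2, 8.8]
opening: 0.006
```

Call:
{"name": "play_rows", "arguments": {
  "series": [
    {"tx": -0.0076,"ty": -0.0007,"tz": 0,"turn": 0},
    {"tx": -0.0074,"ty": -0.002,"tz": 0,"turn": 0},
    {"tx": -0.0069,"ty": -0.0032,"tz": 0,"turn": 0},
    {"tx": -0.0062,"ty": -0.0044,"tz": 0,"turn": 0},
    {"tx": -0.0054,"ty": -0.0054,"tz": 0,"turn": 0},
    {"tx": -0.0044,"ty": -0.0062,"tz": 0,"turn": 0},
    {"tx": -0.0032,"ty": -0.0069,"tz": 0,"turn": 0},
    {"tx": -0.002,"ty": -0.0074,"tz": 0,"turn": 0},
    {"tx": -0.0007,"ty": -0.0076,"tz": 0,"turn": 0}
  ],
  "gripper": 0.0
}}

```text
time_s: 9.0
position: [0.4995, 0.0778, 0.147]
tcp_rot: [[0.147, 0.989, 0.008], [0.989, -0.147, 0.001], [0.002, 0.007, -1.0]]
force: [0.7, 2.9, 12.9]
opening: 0.005
```

```bash
python3 - <<'E'
from h import *
from rig import vision,bot
p=vision.capture("wrist"); cv2.imwrite("pics/w6.png",cv2.resize(p["pixels"][60:310,160:480],(768,600)))
p=vision.capture("side"); cv2.imwrite("pics/d6.png",cv2.resize(p["pixels"][160:280,240:400],(800,600)))
st=bot.read_state();print(st["position"],st["force"],st["time_s"])
E
```

```text
[0.4995131  0.07704656 0.14699021] [ 0.76747959  0.02782767 14.05667758] 9.1
```

View pics/w6.png

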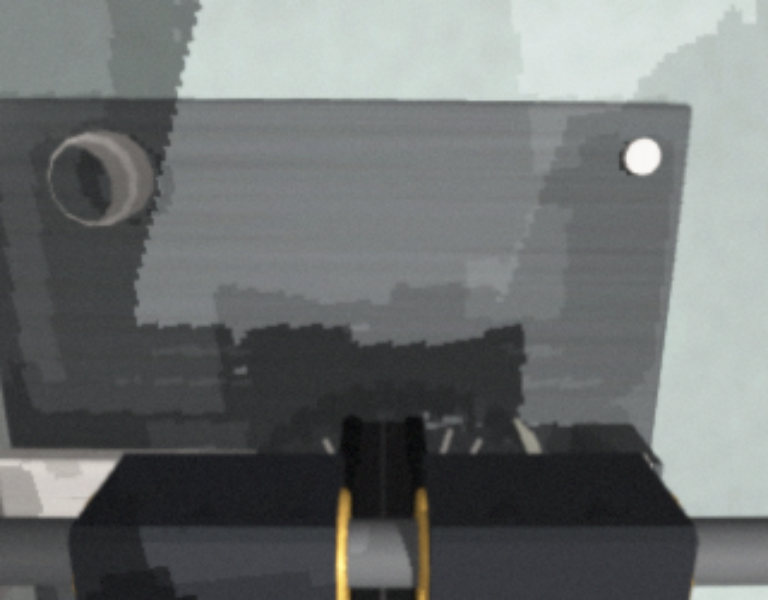

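View pics/d6.png

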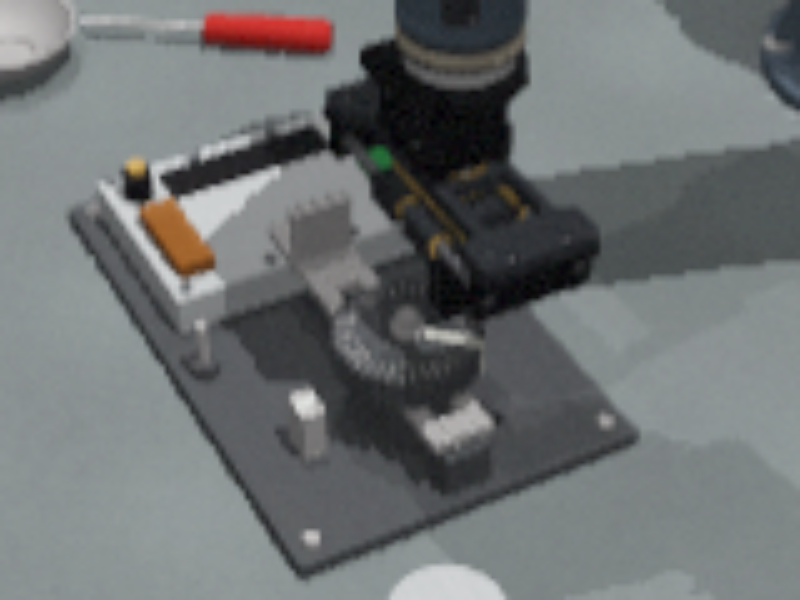

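Call:
{"name": "play_rows", "arguments": {
  "series": [
    {"tx": 0.0007,"ty": -0.0076,"tz": 0,"turn": 0},
    {"tx": 0.002,"ty": -0.0074,"tz": 0,"turn": 0},
    {"tx": 0.0032,"ty": -0.0069,"tz": 0,"turn": 0},
    {"tx": 0.0044,"ty": -0.0062,"tz": 0,"turn": 0},
    {"tx": 0.0054,"ty": -0.0054,"tz": 0,"turn": 0},
    {"tx": 0.0062,"ty": -0.0044,"tz": 0,"turn": 0},
    {"tx": 0.0069,"ty": -0.0032,"tz": 0,"turn": 0},
    {"tx": 0.0074,"ty": -0.002,"tz": 0,"turn": 0},
    {"tx": 0.0076,"ty": -0.0007,"tz": 0,"turn": 0}
  ],
  "gripper": 0.0
}}

```text
time_s: 10.0
position: [0.532, 0.0424, 0.147]
tcp_rot: [[0.146, 0.989, 0.0], [0.989, -0.146, -0.001], [-0.0, 0.001, -1.0]]
force: [-3.5, 1.6, 16.3]
opening: 0.002
```

Call:
{"name": "play_rows", "arguments": {
  "series": [
    {"tx": 0.0076,"ty": 0.0007,"tz": 0,"turn": 0},
    {"tx": 0.0074,"ty": 0.002,"tz": 0,"turn": 0},
    {"tx": 0.0069,"ty": 0.0032,"tz": 0,"turn": 0},
    {"tx": 0.0062,"ty": 0.0044,"tz": 0,"turn": 0},
    {"tx": 0.0054,"ty": 0.0054,"tz": 0,"turn": 0},
    {"tx": 0.0044,"ty": 0.0062,"tz": 0,"turn": 0},
    {"tx": 0.0032,"ty": 0.0069,"tz": 0,"turn": 0},
    {"tx": 0.002,"ty": 0.0074,"tz": 0,"turn": 0},
    {"tx": 0.0007,"ty": 0.0076,"tz": 0,"turn": 0}
  ],
  "gripper": 0.0
}}

```text
time_s: 10.9
position: [0.5688, 0.0767, 0.147]
tcp_rot: [[0.145, 0.989, 0.005], [0.989, -0.145, -0.002], [-0.001, 0.005, -1.0]]
force: [-1.8, -3.5, 12.6]
opening: 0.007
```

```bash
python3 - <<'E'
from h import *
from rig import vision,bot
p=vision.capture("wrist"); cv2.imwrite("pics/w7.png",cv2.resize(p["pixels"][60:310,160:480],(768,600)))
st=bot.read_state();print(st["position"],st["force"],st["time_s"])
E
```

```text
[0.56880406 0.07762406 0.14703666] [-0.95428706 -1.89506184 11.54292313] 10.95
```

View pics/w7.png

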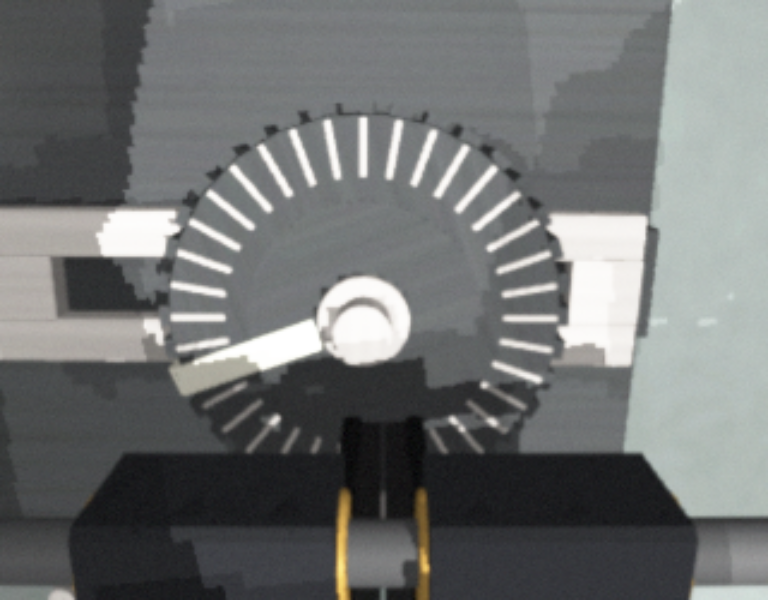

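Call:
{"name": "play_rows", "arguments": {
  "series": [
    {"tx": -0.0007,"ty": 0.0076,"tz": 0,"turn": 0},
    {"tx": -0.002,"ty": 0.0074,"tz": 0,"turn": 0},
    {"tx": -0.0032,"ty": 0.0069,"tz": 0,"turn": 0},
    {"tx": -0.0044,"ty": 0.0062,"tz": 0,"turn": 0},
    {"tx": -0.0054,"ty": 0.0054,"tz": 0,"turn": 0},
    {"tx": -0.0062,"ty": 0.0044,"tz": 0,"turn": 0},
    {"tx": 0,"ty": 0,"tz": 0,"turn": 0}
  ],
  "gripper": 0.0
}}

```text
time_s: 11.65
position: [0.5515, 0.1078, 0.147]
tcp_rot: [[0.145, 0.989, 0.006], [0.989, -0.145, -0.001], [0.0, 0.006, -1.0]]
force: [0.5, -0.3, 10.9]
opening: 0.007
```

Call:
{"name": "play_rows", "arguments": {
  "series": [
    {"tx": 0,"ty": 0,"tz": 0.05,"turn": 0},
    {"tx": 0,"ty": 0,"tz": 0.05,"turn": 0},
    {"tx": 0.01,"ty": -0.02,"tz": 0,"turn": 0},
    {"tx": 0.02,"ty": -0.02,"tz": 0,"turn": 0},
    {"tx": 0,"ty": 0,"tz": 0,"turn": 0},
    {"tx": 0,"ty": 0,"tz": 0,"turn": 0},
    {"tx": 0,"ty": 0,"tz": 0,"turn": 0}
  ],
  "gripper": 0.0
}}

```text
time_s: 12.35
position: [0.5723, 0.0763, 0.2239]
tcp_rot: [[0.146, 0.989, -0.003], [0.989, -0.146, 0.0], [0.0, -0.003, -1.0]]
force: [-0.0, 0.3, 0.4]
opening: 0.002
```

```bash
cat > look.py <<'E'
from h import *
from rig import vision,bot
import sys,pickle
t=sys.argv[1]
p=vision.capture("wrist"); cv2.imwrite(f"pics/w{t}.png",cv2.resize(p["pixels"][60:310,160:480],(768,600),interpolation=cv2.INTER_CUBIC))
pickle.dump({k:p[k] for k in("pixels","fx","fy","cx","cy","D","extrinsics")},open(f"w{t}.pkl","wb"))
st=bot.read_state();print(st["position"],st["force"],st["time_s"])
E
python3 look.py 8
```

```text
[0.57239422 0.07644037 0.22399045] [-0.35490171  0.65750616 -0.36063189] 12.4
```

View pics/w8.png

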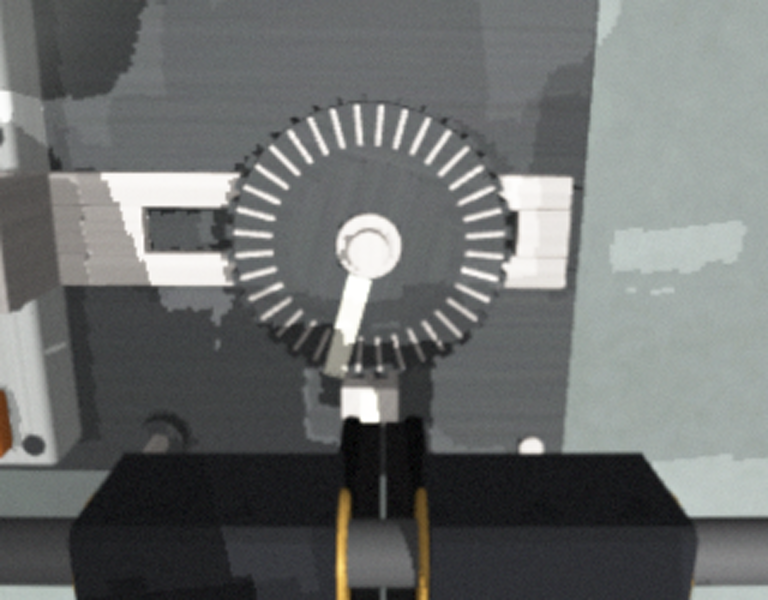

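```bash
cat > ang.py <<'E'
from h import *
import pickle,sys
def ray(p,px,z):
    K=np.array([[p["fx"],0,p["cx"]],[0,p["fy"],p["cy"]],[0,0,1]])
    u=cv2.undistortPoints(np.array([[px]],float),K,np.array(p["D"],float))[0,0]
    d=p["extrinsics"][:3,:3]@np.r_[u,1]; o=p["extrinsics"][:3,3]
    return o+d*(z-o[2])/d[2]
def crop(c): return (c[0]/2.4+160-0.3,c[1]/2.4+60-0.3)
def deg(v): return np.degrees(np.arctan2(v[1],v[0]))+8.17
E
python3 - <<'E'
from ang import *
p=pickle.load(open("w8.pkl","rb"))
a=ray(p,crop((360,283)),.077);b=ray(p,crop((340,346)),.077)
n=ray(p,crop((369,249)),.09);i=ray(p,crop((370,403)),.048)
print(a,b,n,i); print("line",deg(b-a),"from nut",deg(b-n),"index dir",deg(i-n),np.hypot(*(i-n)[:2]),"b r",np.hypot(*(b-n)[:2]))
# circle fit of rim: white rib outer ends on top
c=[(234,234),(505,236),(370,104),(247,291),(492,297),(260,166),(475,165)]
P=np.array([ray(p,crop(q),.077)[:2] for q in c])
r=least_squares(lambda s:np.hypot(*(P-s[:2]).T)-s[2],[.535,.08,.044]);print(r.x,r.fun)
print("line from centre",deg(b[:2]-r.x[:2]),"idx",deg(i[:2]-r.x[:2]))
# upright corner of crop
k=cv2.resize(p["pixels"][120:235,230:390],(800,575),interpolation=cv2.INTER_CUBIC);cv2.imwrite("pics/w8c.png",k)
E
```

```text
[0.54534414 0.0723199  0.077     ] [0.56543976 0.06248717 0.077     ] [0.53253937 0.07744429 0.09      ] [0.59826672 0.06704353 0.048     ]
line -17.90237720291006 from nut -16.277409454079027 index dir -0.8219789819517107 0.06654517390514188 b r 0.03614071842061448
[0.53410159 0.07715015 0.04271006] [ 0.000484    0.00042824  0.00093717 -0.00036948  0.00024239 -0.00052497
 -0.00119736]
line from centre -16.904670865117453 idx -0.7810924588053254
```

View pics/w8c.png

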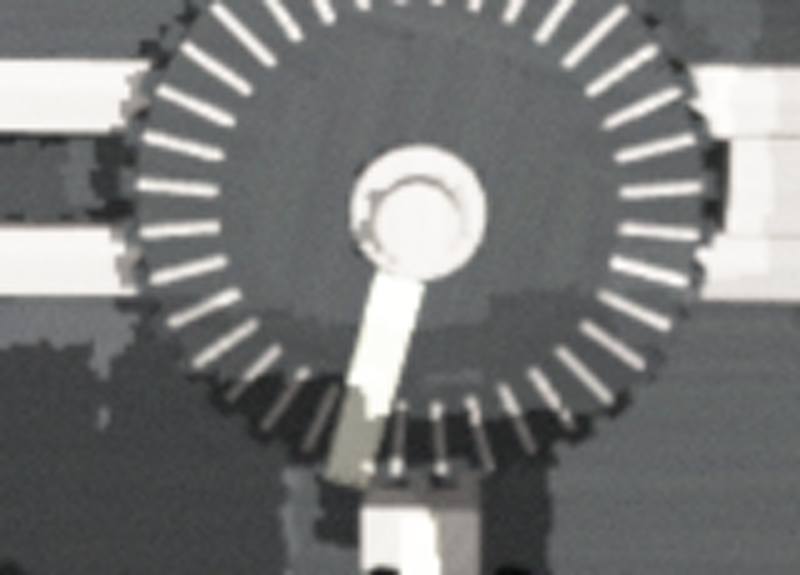

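Call:
{"name": "play_rows", "arguments": {
  "series": [
    {"tx": -0.005,"ty": 0,"tz": -0.05,"turn": 0},
    {"tx": 0,"ty": 0,"tz": -0.04,"turn": 0},
    {"tx": 0,"ty": 0,"tz": -0.007,"turn": 0},
    {"tx": 0,"ty": 0,"tz": -0.003,"turn": 0},
    {"tx": 0,"ty": 0,"tz": 0,"turn": 0}
  ],
  "gripper": 0.0
}}

```text
time_s: 12.9
position: [0.5676, 0.0767, 0.147]
tcp_rot: [[0.145, 0.989, -0.004], [0.989, -0.145, -0.0], [-0.001, -0.004, -1.0]]
force: [-6.3, -0.5, 17.8]
opening: 0.005
```

Call:
{"name": "play_rows", "arguments": {
  "series": [
    {"tx": -0.0002,"ty": 0.0036,"tz": 0,"turn": 0},
    {"tx": -0.0005,"ty": 0.0036,"tz": 0,"turn": 0},
    {"tx": -0.0008,"ty": 0.0036,"tz": 0,"turn": 0},
    {"tx": -0.0011,"ty": 0.0036,"tz": 0,"turn": 0},
    {"tx": 0,"ty": 0,"tz": 0,"turn": 0},
    {"tx": 0,"ty": 0,"tz": 0,"turn": 0}
  ],
  "gripper": 0.0
}}

```text
time_s: 13.5
position: [0.5675, 0.0875, 0.147]
tcp_rot: [[0.144, 0.99, 0.001], [0.99, -0.144, -0.001], [-0.001, 0.001, -1.0]]
force: [-2.2, -2.2, 13.3]
opening: 0.005
```

Call:
{"name": "play_rows", "arguments": {
  "series": [
    {"tx": 0,"ty": 0,"tz": 0.01,"turn": 0},
    {"tx": 0,"ty": 0,"tz": 0.05,"turn": 0},
    {"tx": 0,"ty": 0,"tz": 0.04,"turn": 0},
    {"tx": 0.007,"ty": -0.012,"tz": 0,"turn": 0},
    {"tx": 0,"ty": 0,"tz": 0,"turn": 0},
    {"tx": 0,"ty": 0,"tz": 0,"turn": 0},
    {"tx": 0,"ty": 0,"tz": 0,"turn": 0}
  ],
  "gripper": 0.0
}}

```text
time_s: 14.2
position: [0.5718, 0.0781, 0.2233]
tcp_rot: [[0.146, 0.989, -0.004], [0.989, -0.146, 0.0], [-0.0, -0.004, -1.0]]
force: [-0.2, -0.3, -0.7]
opening: 0.007
```

```bash
python3 look.py 9; python3 - <<'E'
from ang import *
p=pickle.load(open("w9.pkl","rb"))
k=cv2.resize(p["pixels"][120:235,230:390],(800,575),interpolation=cv2.INTER_CUBIC);cv2.imwrite("pics/w9c.png",k)
E
```

```text
[0.57196809 0.07813754 0.22334153] [ 0.73364052 -0.30834821 -0.39155052] 14.25
```

View pics/w9c.png

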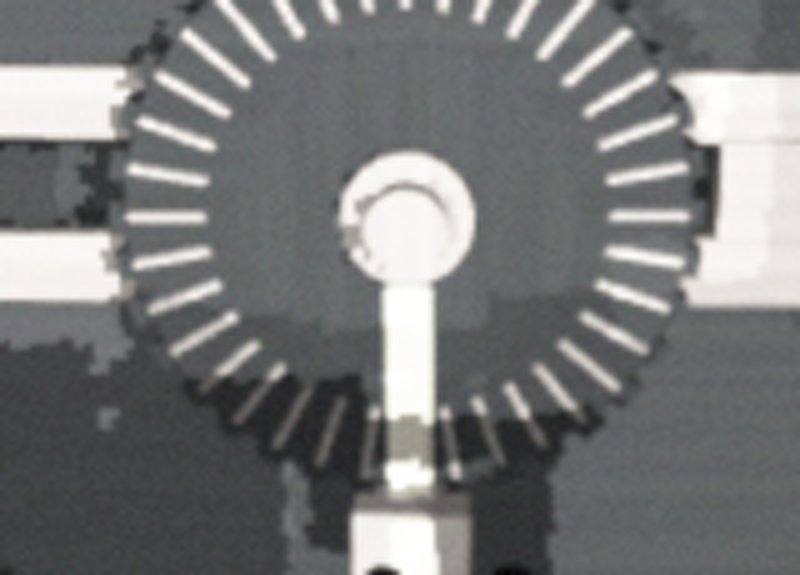

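```bash
python3 - <<'E'
from ang import *
p=pickle.load(open("w9.pkl","rb"))
f=lambda c:(c[0]/5+230-.4,c[1]/5+120-.4)
g=lambda c:(c[0]/5+230-.4,c[1]/5+120-.4)
a=ray(p,f((408.5,290)),.077);b=ray(p,f((410.5,450)),.077);i=ray(p,f((411,530)),.048)
n=ray(p,f((408,218)),.085)
print(deg(b-a),deg(b-n),deg(i-n),a,b,n)
s=np.r_[n[:2],0]
# what the fixture +y direction looks like: strap edges z=.052
l=ray(p,f((20,301)),.052);r=ray(p,f((780,306)),.052);print("strap dir",np.degrees(np.arctan2((r-l)[1],(r-l)[0]))-90)
g=ray(p,f((20,66)),.052);r=ray(p,f((780,74)),.052);print(np.degrees(np.arctan2((r-g)[1],(r-g)[0]))-90)
E
```

```text
0.08199959862397677 -0.3245624577186188 -0.9562170187254182 [0.54475193 0.07543159 0.077     ] [0.57054872 0.07176568 0.077     ] [0.53226017 0.07748423 0.085     ]
strap dir -8.770960234280594
-9.002538518152932
```

Call:
{"name": "play_rows", "arguments": {
  "series": [
    {"tx": -0.019,"ty": -0.047,"tz": 0,"turn": 0},
    {"tx": -0.019,"ty": -0.047,"tz": 0,"turn": 0},
    {"tx": -0.019,"ty": -0.047,"tz": 0,"turn": 0},
    {"tx": -0.019,"ty": -0.047,"tz": 0,"turn": 0},
    {"tx": 0,"ty": 0,"tz": -0.05,"turn": 0},
    {"tx": 0,"ty": 0,"tz": 0,"turn": 0},
    {"tx": 0,"ty": 0,"tz": 0,"turn": 0},
    {"tx": 0,"ty": 0,"tz": 0,"turn": 0}
  ],
  "gripper": 0.0
}}

```text
time_s: 15.05
position: [0.5128, -0.0719, 0.1855]
tcp_rot: [[0.145, 0.989, 0.001], [0.989, -0.145, -0.0], [-0.0, 0.001, -1.0]]
force: [0.2, -0.1, 0.4]
opening: 0.008
```

```bash
python3 look.py 10; python3 - <<'E'
from h import *
from rig import vision
q=vision.capture("side");cv2.imwrite("pics/d10.png",cv2.resize(q["pixels"][140:280,240:400],(686,600)))
E
```

```text
[ 0.51299222 -0.07182132  0.18580171] [0.24781516 0.72302766 0.47978941] 15.1
```

View pics/w10.png

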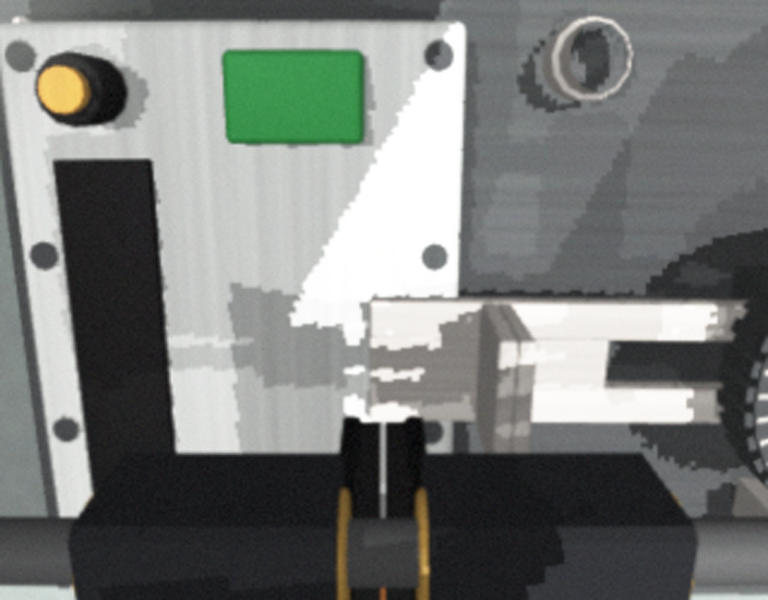

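View pics/d10.png

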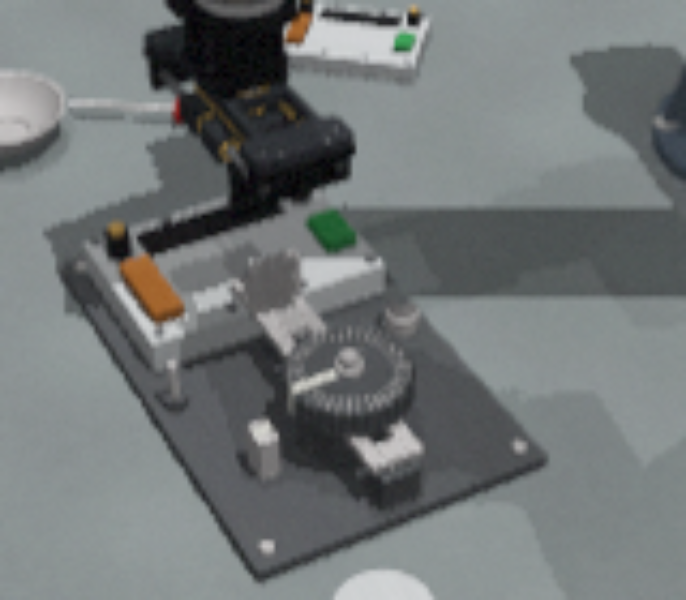

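```bash
python3 - <<'E'
from ang import *
p=pickle.load(open("w10.pkl","rb"))
print(ray(p,crop((500,340)),.092),ray(p,crop((480,308)),.052),ray(p,crop((371,298)),.052))
E
```

```text
[ 0.49437583 -0.0392968   0.092     ] [ 0.49643539 -0.03974523  0.052     ] [ 0.48847205 -0.07245419  0.052     ]
```

Call:
{"name": "play_rows", "arguments": {
  "series": [
    {"tx": 0,"ty": 0,"tz": -0.04,"turn": 0},
    {"tx": 0,"ty": 0,"tz": -0.023,"turn": 0},
    {"tx": 0,"ty": 0,"tz": 0,"turn": 0},
    {"tx": 0,"ty": 0,"tz": 0,"turn": 0}
  ],
  "gripper": 0.0
}}

```text
time_s: 15.55
position: [0.5127, -0.0722, 0.1351]
tcp_rot: [[0.145, 0.989, 0.001], [0.989, -0.145, -0.0], [-0.0, 0.001, -1.0]]
force: [-0.3, -0.2, 1.2]
opening: 0.006
```

Call:
{"name": "play_rows", "arguments": {
  "series": [
    {"tx": 0.0015,"ty": 0.01,"tz": 0,"turn": 0},
    {"tx": 0.0015,"ty": 0.01,"tz": 0,"turn": 0},
    {"tx": 0.0012,"ty": 0.008,"tz": 0,"turn": 0},
    {"tx": 0.0012,"ty": 0.008,"tz": 0,"turn": 0},
    {"tx": 0.0012,"ty": 0.008,"tz": 0,"turn": 0}
  ],
  "gripper": 0.0
}}

```text
time_s: 16.05
position: [0.5181, -0.0372, 0.1352]
tcp_rot: [[0.146, 0.989, 0.002], [0.989, -0.146, -0.001], [-0.001, 0.002, -1.0]]
force: [-1.2, -3.8, 2.9]
opening: 0.01
```

Contact is made at about 4 N and the strap is sliding.

Call:
{"name": "play_rows", "arguments": {
  "series": [
    {"tx": 0.0012,"ty": 0.008,"tz": 0,"turn": 0},
    {"tx": 0.0012,"ty": 0.008,"tz": 0,"turn": 0},
    {"tx": 0.0012,"ty": 0.008,"tz": 0,"turn": 0},
    {"tx": 0.0006,"ty": 0.004,"tz": 0,"turn": 0},
    {"tx": 0,"ty": 0,"tz": 0,"turn": 0}
  ],
  "gripper": 0.0
}}

```text
time_s: 16.55
position: [0.5208, -0.0141, 0.1342]
tcp_rot: [[0.146, 0.989, -0.0], [0.989, -0.146, 0.001], [0.001, -0.0, -1.0]]
force: [0.4, -0.6, 1.0]
opening: 0.004
```

Call:
{"name": "play_rows", "arguments": {
  "series": [
    {"tx": 0.0004,"ty": 0.0025,"tz": 0,"turn": 0},
    {"tx": 0.0004,"ty": 0.0025,"tz": 0,"turn": 0},
    {"tx": 0,"ty": 0,"tz": 0,"turn": 0}
  ],
  "gripper": 0.0
}}

```text
time_s: 16.85
position: [0.5212, -0.0107, 0.1341]
tcp_rot: [[0.146, 0.989, -0.001], [0.989, -0.146, 0.0], [0.0, -0.001, -1.0]]
force: [0.7, -2.5, 0.2]
opening: 0.007
```

Call:
{"name": "play_rows", "arguments": {
  "series": [
    {"tx": 0.0003,"ty": 0.002,"tz": 0,"turn": 0},
    {"tx": 0.0003,"ty": 0.002,"tz": 0,"turn": 0},
    {"tx": 0,"ty": 0,"tz": 0,"turn": 0}
  ],
  "gripper": 0.0
}}

```text
time_s: 17.15
position: [0.5216, -0.0081, 0.1341]
tcp_rot: [[0.145, 0.989, -0.001], [0.989, -0.145, -0.001], [-0.001, -0.001, -1.0]]
force: [-0.8, -5.5, -0.8]
opening: 0.005
```

Call:
{"name": "play_rows", "arguments": {
  "series": [
    {"tx": 0.0003,"ty": 0.002,"tz": 0,"turn": 0},
    {"tx": 0,"ty": 0,"tz": 0,"turn": 0}
  ],
  "gripper": 0.0
}}

```text
time_s: 17.35
position: [0.5217, -0.0078, 0.1342]
tcp_rot: [[0.144, 0.99, -0.002], [0.99, -0.144, -0.003], [-0.003, -0.001, -1.0]]
force: [-1.6, -12.0, -0.4]
opening: 0.006
```

Call:
{"name": "play_rows", "arguments": {
  "series": [
    {"tx": 0.0002,"ty": 0.0015,"tz": 0,"turn": 0},
    {"tx": 0,"ty": 0,"tz": 0,"turn": 0}
  ],
  "gripper": 0.0
}}

```text
time_s: 17.55
position: [0.5218, -0.0076, 0.1342]
tcp_rot: [[0.143, 0.99, -0.002], [0.99, -0.143, -0.005], [-0.005, -0.001, -1.0]]
force: [-2.7, -15.4, -0.2]
opening: 0.007
```

Call:
{"name": "play_rows", "arguments": {
  "series": [
    {"tx": -0.002,"ty": -0.015,"tz": 0,"turn": 0},
    {"tx": -0.002,"ty": -0.015,"tz": 0,"turn": 0},
    {"tx": 0,"ty": 0,"tz": 0.05,"turn": 0},
    {"tx": 0,"ty": 0,"tz": 0.05,"turn": 0},
    {"tx": 0.02,"ty": 0.045,"tz": 0.02,"turn": 0},
    {"tx": 0.02,"ty": 0.045,"tz": 0,"turn": 0},
    {"tx": 0.02,"ty": 0.03,"tz": 0,"turn": 0},
    {"tx": 0,"ty": 0,"tz": 0,"turn": 0},
    {"tx": 0,"ty": 0,"tz": 0,"turn": 0},
    {"tx": 0,"ty": 0,"tz": 0,"turn": 0}
  ],
  "gripper": 0.0
}}

```text
time_s: 18.55
position: [0.5662, 0.0665, 0.2299]
tcp_rot: [[0.147, 0.989, -0.002], [0.989, -0.147, 0.0], [-0.0, -0.002, -1.0]]
force: [-0.3, 0.1, -0.4]
opening: 0.007
```

```bash
python3 look.py 11
```

```text
[0.56627912 0.06627567 0.23001102] [-0.01997689 -0.07782145 -0.26501874] 18.6
```

View pics/w11.png

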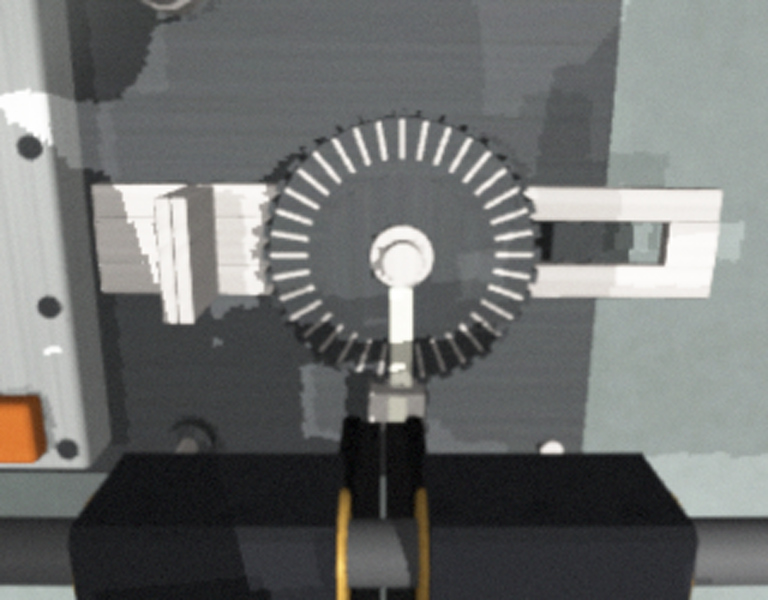

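```bash
python3 - <<'E'
from ang import *
from rig import vision,bot
p=pickle.load(open("w11.pkl","rb"))
w=np.array([.5328,.0773]);d=np.array([.148,.989])
for c in ((155,196),(163,322)): print("lug face along y from wheel",(ray(p,crop(c),.092)[:2]-w)@d)
print("line",deg(ray(p,crop((400,375)),.077)-ray(p,crop((401,290)),.077)))
q=vision.capture("scene");cv2.imwrite("pics/s12.png",q["pixels"])
E
```

```text
lug face along y from wheel -0.07507245406890153
lug face along y from wheel -0.0757922294213734
line -0.503414936641807
```

View pics/s12.png

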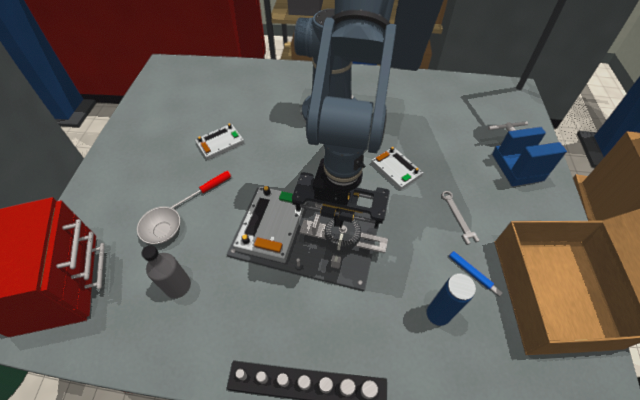

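The lug face is now 75–76 mm from the wheel's axis, against 76 mm expected (121 − 45). The line is within 1° of the index, and everything else is where it was.

```bash
python3 -c "
from rig import bot
print(bot.hand_in(), bot.read_state()['time_s'])"
```

```text
the job is handed in; nothing more can be done
the job is handed in; nothing more can be done
```

The job is done and handed in at about 18.7 s, with no verdict reported.

- **Lock wheel:** I rolled it counter-clockwise with the closed fingertips at about 10–17 N, from about 27° to its second return to the index. It slipped about 14% on the way, so I lifted off at −17°, measured, and finished with one short stroke. In the last wrist pictures the line stood within about 1° of the index.
- **Strap:** I then pushed it back by the lug. It slid at about 4 N and met its stop, where the force rose to 15 N without further movement. The lug face ended 75–76 mm from the wheel's axis, against the expected 76 mm.
- **Everything else:** The tool is clear at about 0 N. In the last pictures the valve body and the other things look unmoved, and the wheel stayed put during the push.

The one disagreement was that the wrist camera placed the wheel 3–4 mm from the fit made with the two fixed cameras. I used the wrist values, and the later contact points agreed with them.

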